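# Scoop jaggery cakes from the press tray into the tub

### The arm

A 6-joint arm with a two-finger parallel gripper is mounted at the origin on the work surface. World frame = base frame: x ahead of the robot, y to its left, z up, the work surface at z = 0. Lengths are in m, angles in rad, forces in N, time in s.
With the tool pointing down it reaches from about 0.35 to 0.775 m from the base axis. Payload 7.3 kg.
Tool frame: the origin (TCP) lies between the finger pads; the fingertips stand 14 mm ahead of it and the grasp point (between the pads) lies 5 mm behind it; z points along the fingers, y is the line along which they close (so a half turn about z gives the same grasp; the last joint's range is limited). The gripper opens to 92 mm and grips with 3 to 60 N. Pads are 19 mm wide; open, the fingers measure 130 mm over their backs; the gripper's body (75 mm by 190 mm) begins 47 mm behind the grasp point.
Start: joints at [1.02, 0.342, 1.524, -0, 1.275, -0.146], TCP at [0.207, 0.483, 0.241] pointing down, gripper open.
Joint ranges: [-2.53, 2.53], [-0.77, 2.02], [0.04, 2.7], [-1, 4.14], [0.28, 2.66], [-3.11, 3.11]. Speed limits (rad/s): [2.57, 2.57, 3.14, 3.14, 3.14, 3.14].

### API

Orientations are given as [roll, pitch, yaw] about the fixed x, y, z axes, in that order (R = Rz(yaw) Ry(pitch) Rx(roll)).
In Python, from cell import robot, eyes gives the robot as it stands. The module is installed in compiled form; this text tells all that it offers.
- The arm moves only by the shell command python3 -m handwheel 'ROWS' [FORCE]. ROWS is JSON, one flat list of numbers, 5 for each row, row after row: the shift along the world's x, y, z in mm, then the turn about the world's z in rad, then the opening, from 0 (shut) to 1 (fully open). In form: [x, y, z, spin, jaw, x, y, z, spin, jaw, ...]. A call has 1 to 8 rows; each row shifts and turns the commanded pose from where the row before left it; what a row does not reach is not made up. A row lasts 1/10 s, in which the tool goes at most 50 mm and 8.59 degrees, less where a joint would pass 70% of its speed; a pose out of reach is approached as far as the arm can. A call with a gripper value outside its range is refused whole. The fingers move at their own pace and stop on an object; FORCE is the grip in N (left out, the last holds). Time passes only in rows, so rows that do not move let the fingers close. It gives the time, the measured TCP pose, the force, the opening and the grip force at its end, in the units of the state.
- robot.observe(): the state, without advancing time (a new reading comes with each control period).
- eyes.read_camera(name): name is "scene" or "top"; returns (picture, depth): 420x560x3 uint8, blue, green, red; 420x560 float32, m along the optical axis (not along the pixel's ray), 0 where there is no reading.
- eyes.calibration(name): a dict with "fx", "fy", "cx", "cy" (pixels), "dist_coeffs" ([k1, k2, p1, p2, k3] as OpenCV has them; the pictures are not rectified), "world_to_cam" (4x4, takes a point from world to camera coordinates). Camera axes: x right, y down, z forward; pixel columns grow to the right and rows downward; lengths in m; the calibration is good to about 2 mm. A picture is of the moment at which its call begins. calibration takes no time and is no camera call.
- robot.hand_in(): hands the job in; it is judged then, once.
The state is a dict: "time": time; "qpos": joint angles; "qvel": joint speeds; "joint_efforts": joint torques, N m; "tool_pos": TCP position; "tool_rot": TCP orientation; "contact_force": force on the tool from outside, world axes, zero at the start; "torque": the same for the moment, N m; "opening": finger opening in m; "grip_force": force on a finger pad.
Only numpy, scipy, OpenCV 4.12 (cv2) and the standard library are available. Lean on these libraries where they do the work, as an engineer would, in place of code of your own. Each camera call takes 0.05 s, during which the arm holds its last target. There are 200 camera calls.

### The job

The sweet press has dropped three moulded jaggery cakes into its catch tray. Scoop them up with the flat steel scoop and tip all three into the white plastic tub, never touching a cake with the robot itself, then set the scoop back flat on its wooden board and let go. Keep the tub upright and leave everything else standing where it is.

Things in the scene. Friction and masses are not known exactly. Their poses are not given: they have to be found in the camera images.
- press: Green tabletop sweet press, fixed, with an open steel catch tray before it. Origin on the table under the centre of the tray floor; +x from tray to machine, z up. Tray floor flat, x from -110 to 110 mm, 150 wide inside, top 4 above the table. Side walls 3 thick, tops 40 above the table, inner faces y = +-75, from x = -80 to 110.
- tray_mouth (a point): Middle of the tray floor's near edge (press x = -110 mm). There is no wall here, so a scoop can slide in level over the floor.
- tray_stop (a point): Middle of the tray floor's far end (press x = 110 mm), at the foot of the machine's upright front (240 wide, 130 tall, hopper on it to 186), which stops the cakes. A steel hood 120 wide juts out over the tray from x = 75 to 110, from 90 to 98 above the table.
- cake_a: Hard brown jaggery cake, a round lump widest (60 mm) at 8 to 15 above its base, tapering to 46 at its top, 34 tall, about 100 g, lying on the tray floor. Flat base 24 in diameter; from there the underside rises gently (4 up at 52 diameter), so a thin edge pushed along the floor slides under it once it is stopped. Origin at the centre of its base, z up.
- cake_b: Second cake, same as cake_a.
- cake_c: Third cake, same as cake_a.
- scoop: Flat steel scoop, about 250 g, level on its board. Origin: centre of its underside; +x to the open front edge, z up. Floor 150 mm long (x -75 to 75), 130 wide, 2 thick; back wall 60 tall at x = -75; side walls at y = +-65, 3 thick, 45 tall for x -75 to -20, 26 tall for x -20 to 25, none ahead. Smooth: cakes (friction about 0.35 on it and on the tray) slide off by 30 degrees of tilt.
- scoop_edge (a point): Middle of the scoop's front edge, on the underside (scoop x = 75 mm).
- scoop_grip (a point): Point to grip, inside the scoop's blue bar handle (scoop x = -20, z = 75 mm), near its balance. The bar runs along the scoop's x from -75 to 15, is 18 wide (y) and spans 64 to 86 above the underside; a post at x -75 to -65 joins it to the back. Pinch it across its width; the gripper may lean about the scoop's y axis.
- board: Pale wooden board where the scoop lives, 200 (x) by 180 (y), 14 thick, fixed. Origin at the centre of its underside, on the table. Stands at the left or the right of the tray.
- tub: White plastic open tub, loose, about 450 g, 200 (x) by 180 (y) by 75 tall, walls and floor 4 thick. Origin at the centre of its underside. On the other side of the tray from the board.
- jar: Glass jar with steel cap, 76 in diameter, 140 tall, standing; origin at the centre of its base. Bystander.
- tin: Steel can, 72 in diameter, 110 tall, standing; origin at the centre of its base. Bystander.
- whistle: Red pressure-cooker whistle weight, 36 in diameter, 58 tall, standing beside the tray; origin at the centre of its base. Bystander.
- tumbler: Steel tumbler, 64 in diameter, 100 tall, standing beside the tray; origin at the centre of its base. Bystander.
- gasket: Dark rubber gasket ring, 130 in diameter, 10 tall, lying flat; origin at its centre, underside. Bystander.
- tong: Steel tong, about 215 long (x), 12 tall, lying flat; origin near its middle, underside. Bystander.
There are look-alikes about, which are no part of the job. What is shaped like the scoop but red is not meant. What is shaped like the cake_b but purple is not meant.

How it is judged:
On the way, in this order (a step that is already met when the one before it is completed fails the run):
1. a cake rides on the scoop, lifted clear of the tray (((x of cake_a in the frame of scoop between -0.078 and 0.078 m and y of cake_a in the frame of scoop between -0.065 and 0.065 m and z of cake_a in the frame of scoop between -0.005 and 0.05 m and height (world z) of cake_a above 0.08 m and height (world z) of scoop above 0.05 m) or (x of cake_b in the frame of scoop between -0.078 and 0.078 m and y of cake_b in the frame of scoop between -0.065 and 0.065 m and z of cake_b in the frame of scoop between -0.005 and 0.05 m and height (world z) of cake_b above 0.08 m and height (world z) of scoop above 0.05 m) or (x of cake_c in the frame of scoop between -0.078 and 0.078 m and y of cake_c in the frame of scoop between -0.065 and 0.065 m and z of cake_c in the frame of scoop between -0.005 and 0.05 m and height (world z) of cake_c above 0.08 m and height (world z) of scoop above 0.05 m))), for 0.2 s.
2. all three cakes are in the tub (x of cake_a in the frame of tub between -0.094 and 0.094 m and y of cake_a in the frame of tub between -0.084 and 0.084 m and z of cake_a in the frame of tub between -0.005 and 0.055 m and x of cake_b in the frame of tub between -0.094 and 0.094 m and y of cake_b in the frame of tub between -0.084 and 0.084 m and z of cake_b in the frame of tub between -0.005 and 0.055 m and x of cake_c in the frame of tub between -0.094 and 0.094 m and y of cake_c in the frame of tub between -0.084 and 0.084 m and z of cake_c in the frame of tub between -0.005 and 0.055 m), for 0.2 s.
At the end, for the whole second after the job is handed in: All three cakes lie at rest inside the white tub (base centres within its walls and under 55 mm above its underside); the tub is upright; the scoop lies at rest and level (0.1 rad) on its board, its centre within 55 mm of the board's centre along each board axis (all of step 2 and linear speed of each of cake_a, cake_b, cake_c below 0.03 m/s and angle between each of tub, scoop's own z axis and vertical below 0.1 rad and x of scoop in the frame of board between -0.055 and 0.055 m and y of scoop in the frame of board between -0.055 and 0.055 m and z of scoop in the frame of board between 0.009 and 0.02 m and linear speed of scoop below 0.02 m/s); the robot touches nothing.
It fails at once if the robot itself touches a cake (contact force between any of the fingers, the arm and cake_a above 0.5 N or contact force between any of the fingers, the arm and cake_b above 0.5 N or contact force between any of the fingers, the arm and cake_c above 0.5 N).
It fails at once if a bystander is shifted by more than 30 mm or knocked over (distance of any of jar, tin, whistle, tumbler, gasket, tong from where it was at the start of the episode above 0.03 m or angle between any of jar, tin, whistle, tumbler, gasket, tong's own z axis and vertical above 0.4 rad).
It fails at once if the tub is tipped over (angle between tub's own z axis and vertical above 0.6 rad).
It also fails if it takes over 67 s, if anything falls off the work surface, if the arm or the gripper's body presses on something with over 40 N, if the wrist force passes 120 N, or if a joint passes its speed limit or range.

## Working session

There is one attempt and no reset: what is moved stays moved. The work goes in short steps, Python scripts to look and compute and a shell command to move; the robot and the scene stay as the last step left them, time stands still between calls to the robot, and variables do not carry over. Pictures are saved under pics/ and viewed, at most 10 in all, crops included, and the job is handed in when it is done.

```bash
mkdir -p pics
cat > h.py <<'E'
import numpy as np, cv2
from cell import robot, eyes
def K(c): return np.array([[c['fx'],0,c['cx']],[0,c['fy'],c['cy']],[0,0,1.]]), np.array(c['dist_coeffs'],float)
def ray(n,uv):
    c=eyes.calibration(n);k,d=K(c);p=cv2.undistortPoints(np.array(uv,float).reshape(-1,1,2),k,d).reshape(-1,2)
    T=np.linalg.inv(c['world_to_cam']);r=np.c_[p,np.ones(len(p))]@T[:3,:3].T
    return T[:3,3],r          # point = o + depth*r
def onz(n,uv,z):
    o,r=ray(n,uv);z=np.broadcast_to(z,len(r));return o+r*((z-o[2])/r[:,2])[:,None]
def proj(n,P):
    c=eyes.calibration(n);k,d=K(c);T=c['world_to_cam']
    return cv2.projectPoints(np.array(P,float).reshape(-1,1,3),cv2.Rodrigues(T[:3,:3])[0],T[:3,3],k,d)[0].reshape(-1,2)
def cloud(n,dep):
    h,w=dep.shape;uv=np.stack(np.meshgrid(np.arange(w),np.arange(h)),-1).reshape(-1,2)
    o,r=ray(n,uv);return (o+r*dep.reshape(-1,1)).reshape(h,w,3)
E
python3 - <<'E'
from h import *
for n in('scene','top'):
    p,d=eyes.read_camera(n);np.savez(f'{n}0.npz',p=p,d=d)
    cv2.imwrite(f'pics/{n}0.png',cv2.resize(p,(800,600)))
    c=eyes.calibration(n);print(n,np.linalg.inv(c['world_to_cam'])[:3,3],(d==0).mean())
print(robot.observe())
E
```

```text
scene [1.18456392 0.58712795 0.82685027] 0.013090986394557823
top [ 0.30200369 -0.00503223  1.30151535] 0.004315476190476191
{'time': 0.1, 'qpos': array([ 1.01999747e+00,  3.42630526e-01,  1.52490372e+00, -3.32898502e-06,
        1.27541207e+00, -1.45984787e-01]), 'qvel': array([ 0.00070607,  0.00026268, -0.00253777, -0.00034713, -0.00209159,
        0.00178062]), 'joint_efforts': array([ 1.02343649e-03, -4.32004845e+01, -2.44693708e+01,  7.17431470e-02,
        5.28009573e-02, -5.50246671e-05]), 'tool_pos': array([0.20656317, 0.48228557, 0.24013234]), 'tool_rot': array([-3.14025292e+00, -1.93763858e-04,  2.73677942e+00]), 'contact_force': array([-0.11191095, -0.58248219,  0.62184302]), 'torque': array([-0.03148114,  0.00633802,  0.01968587]), 'grip_force': 0.0, 'opening': 0.09164052468309374}
```

View pics/top0.png

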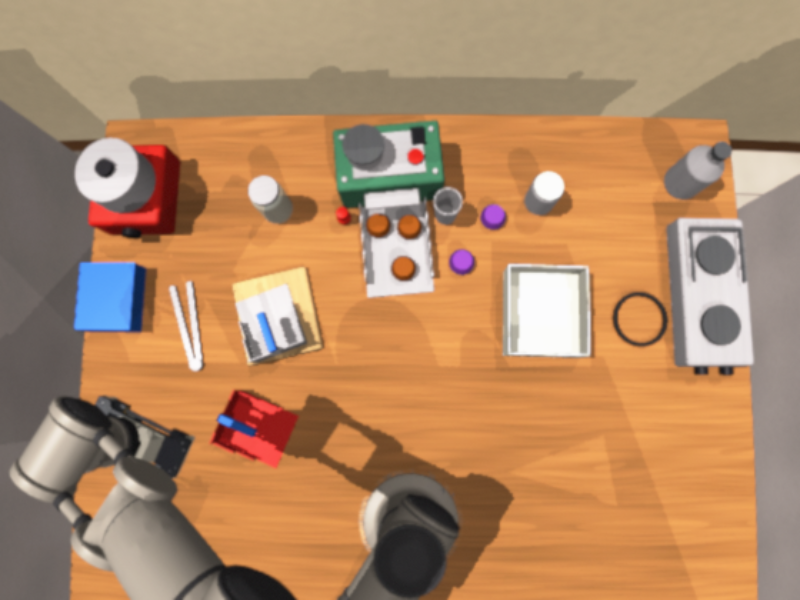

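View pics/scene0.png

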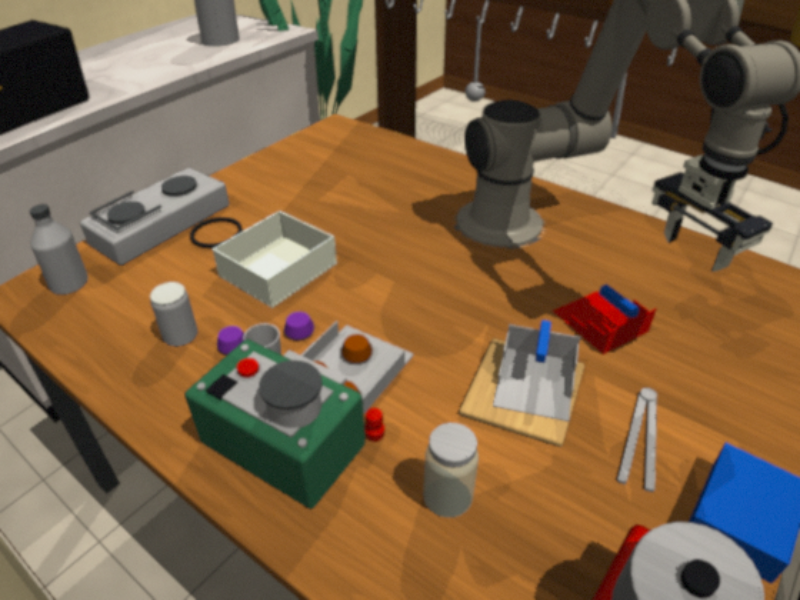

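The top view (800 px wide) shows the board and scoop at (278,315), with the blue bar at (266,332) and its back towards the robot. The tray spans (360–434, 190–297), the cakes are at (378,224), (408,226) and (402,267), and the tub is at (547,310). Next I'll measure on an enlarged crop.

Run:
```python
from h import *
z=np.load('top0.npz');cv2.imwrite('pics/crop1.png',cv2.resize(z['p'][120:270,155:355],(800,600),interpolation=cv2.INTER_CUBIC))
z=np.load('scene0.npz');cv2.imwrite('pics/crop2.png',cv2.resize(z['p'][210:360,240:440],(800,600),interpolation=cv2.INTER_CUBIC))
```

```text
(no output)
```

View pics/crop1.png

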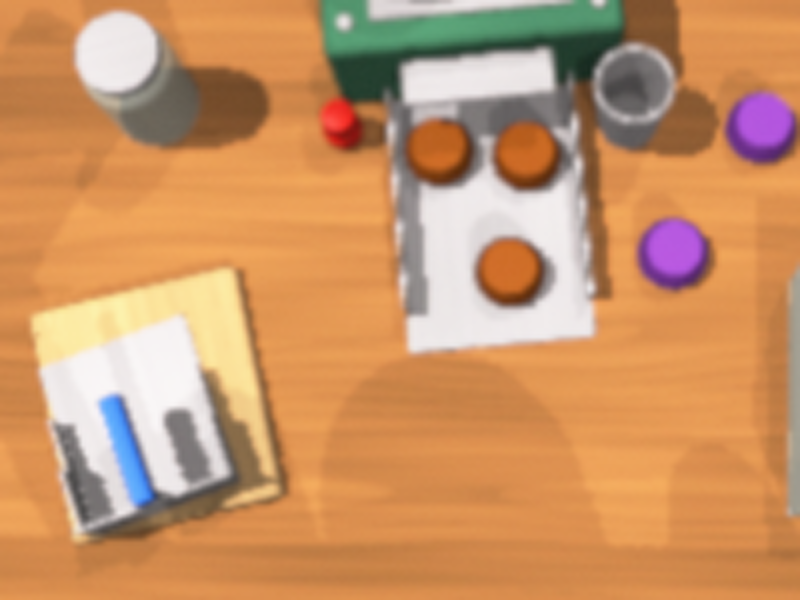

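View pics/crop2.png

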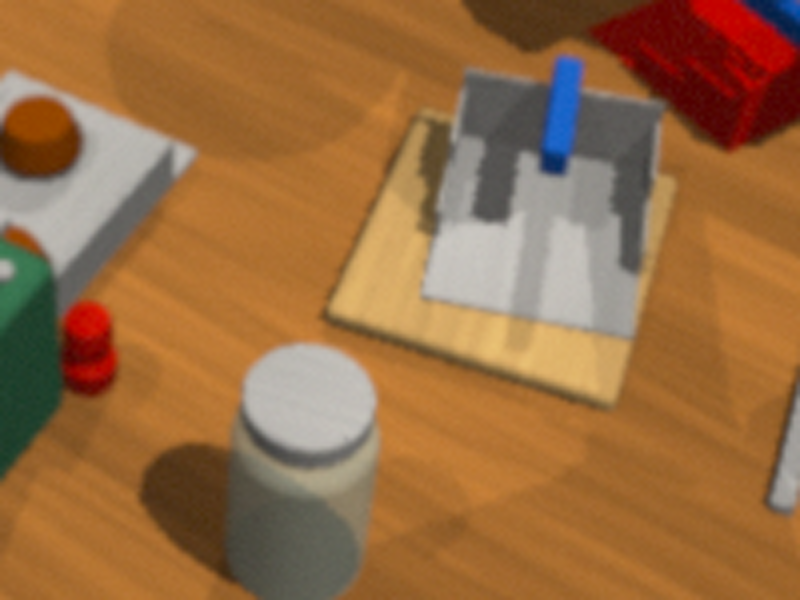

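Crop 1 (×4, offset 155,120) shows the bar running (110,398)→(143,502), the scoop front corners at (40,368) and (183,317), and the tray near edge at (410,352)–(595,336). It puts the cakes at (440,148), (527,151) and (510,268). Crop 2 (×4, offset 240,210) shows the bar running (555,150)→(568,60).

Run:
```python
from h import *
np.set_printoptions(precision=4,suppress=True)
c1=lambda a:np.array(a)/4+[155-.375,120-.375]
c2=lambda a:np.array(a)/4+[240-.375,210-.375]
def tri(a,b):
    o1,r1=ray('top',c1(a));o2,r2=ray('scene',c2(b))
    for x,y in zip(r1,r2):
        t=np.linalg.lstsq(np.c_[x,-y],o2-o1,rcond=None)[0];p,q=o1+t[0]*x,o2+t[1]*y;print('tri',(p+q)/2,'miss',np.linalg.norm(p-q))
tri([[110,398],[143,502],[40,368],[183,317],[237,268],[32,318]],[[555,150],[568,60],[632,338],[423,297],[330,318],[610,405]])
def ax(n,P,i,j): d=P[j]-P[i];print(n,'yaw',np.degrees(np.arctan2(d[1],d[0])),'len',np.linalg.norm(d))
b=onz('top',c1([[143,502],[110,398]]),.1);print('bar',b);ax('bar',b,0,1)
f=onz('top',c1([[183,317],[40,368]]),.016);print('front',f,f.mean(0));ax('front(-90)',f,0,1)
B=onz('top',c1([[32,318],[237,268],[284,495],[75,542]]),.014);print('board',B.mean(0));ax('b',B,2,1);ax('b',B,3,0)
t=onz('top',c1([[595,336],[410,352]]),.004);print('mouth',t,t.mean(0));ax('tray(-90)',t,0,1)
w=onz('top',c1([[604,296],[570,90],[402,310],[389,100]]),.04);print('walls',w);ax('w',w,0,1);ax('w',w,2,3)
print('cakes',onz('top',c1([[440,148],[527,151],[510,268]]),.038))
print('whistle',onz('top',c1([[340,108]]),.058),'tumbler rim',onz('top',c1([[634,82]]),.1))
u=onz('top',np.array([[506,266],[590,266],[590,355],[505,354]])*.7,.075);print('tub',u,u.mean(0))
# depth checks
d=np.load('top0.npz')['d'];C=cloud('top',d)
for nm,p in dict(bar=[126,450],board=[220,330],floor=[460,220],scoopfloor=[150,360],cake=[510,268],cake2=[440,148],table=[400,500],tubfloor=[548*.7*4-(155*4),310*.7*4-480]).items():
    q=np.round(c1(p)).astype(int);print(nm,np.median(C[q[1]-1:q[1]+2,q[0]-1:q[0]+2].reshape(-1,3),0))
# tray floor near edge & side walls by depth
m=(C[...,2]>.030)&(C[...,2]<.048)&(C[...,0]>.35)&(C[...,0]<.8)&(C[...,1]>-.15)&(C[...,1]<.2);P=C[m]
g=(C[...,2]>.07)&(C[...,2]<.085)&(C[...,0]>.3)&(C[...,0]<.7)&(C[...,1]<-.12)&(C[...,1]>-.5)
r=cv2.minAreaRect((C[g][:,:2]*1000).astype(np.float32));print('tub rect',r)
```

```text
tri [0.4558 0.3314 0.0972] miss 0.002433329250761097
tri [0.3753 0.3008 0.0965] miss 0.00024237169616199268
tri [0.4913 0.4155 0.0155] miss 0.002576759645267448
tri [0.536  0.2958 0.0121] miss 0.002410573983558072
tri [0.5793 0.2542 0.0038] miss 0.005368568995218888
tri [0.5363 0.4265 0.0062] miss 0.0005151223872128847
bar [[0.3752 0.2998 0.1   ]
 [0.456  0.3295 0.1   ]]
bar yaw 20.14470757791917 len 0.08610022846159399
front [[0.5359 0.2938 0.016 ]
 [0.4917 0.4141 0.016 ]] [0.5138 0.354  0.016 ]
front(-90) yaw 110.15032199118232 len 0.1281953822794121
board [0.4619 0.3139 0.014 ]
b yaw 13.509611925367182 len 0.19628870148572472
b yaw 13.884014648339653 len 0.19390978227029487
mouth [[ 0.5239 -0.0519  0.004 ]
 [ 0.5093  0.103   0.004 ]] [0.5166 0.0255 0.004 ]
tray(-90) yaw 95.3871306676458 len 0.1555919510997572
walls [[ 0.5509 -0.058   0.04  ]
 [ 0.7263 -0.0297  0.04  ]
 [ 0.5383  0.1072  0.04  ]
 [ 0.7173  0.1219  0.04  ]]
w yaw 9.159868415633737 len 0.17765707896118468
w yaw 4.6821092647024045 len 0.17963290942361
cakes [[0.6763 0.0785 0.038 ]
 [0.6739 0.0059 0.038 ]
 [0.5743 0.0191 0.038 ]]
whistle [[0.7045 0.1605 0.058 ]] tumbler rim [[ 0.713  -0.0795  0.1   ]]
tub [[ 0.5692 -0.2113  0.075 ]
 [ 0.5708 -0.4001  0.075 ]
 [ 0.3721 -0.3924  0.075 ]
 [ 0.3733 -0.2057  0.075 ]] [ 0.4713 -0.3024  0.075 ]
bar [0.4156 0.3152 0.1007]
board [0.5258 0.2613 0.0139]
floor [0.6212 0.0613 0.0041]
scoopfloor [0.498  0.32   0.0186]
cake [0.5727 0.0195 0.0395]
cake2 [0.6741 0.0773 0.0371]
table [ 0.384   0.108  -0.0005]
tubfloor [ 0.4807 -0.3177  0.0041]
tub rect ((473.25531005859375, -303.77008056640625), (181.21852111816406, 201.45352172851562), 88.34247589111328)
```

```bash
python3 -m handwheel '[32.5,-28.5,0,0.126,1, 32.5,-28.5,0,0.126,1, 32.5,-28.5,0,0.126,1, 32.5,-28.5,0,0.126,1, 32.5,-28.5,0,0.126,1, 32.5,-28.5,0,0.126,1, 0,0,-30,0,1, 0,0,0,0,1]' 60
python3 - <<'E'
from h import *
np.set_printoptions(precision=4,suppress=True)
s=np.load('top0.npz');C=cloud('top',s['d'])
def rect(n,z0,z1,x0,x1,y0,y1):
    g=(C[...,2]>z0)&(C[...,2]<z1)&(C[...,0]>x0)&(C[...,0]<x1)&(C[...,1]>y0)&(C[...,1]<y1)
    m=cv2.morphologyEx(g.astype(np.uint8),cv2.MORPH_OPEN,np.ones((3,3)));print(n,cv2.minAreaRect((C[m>0][:,:2]*1000).astype(np.float32)))
rect('machine',.122,.138,.65,1,-.12,.25)
rect('hood',.092,.104,.65,.8,-.1,.2)
# tray floor by colour/height: bright and z<0.012
g=(s['p'].min(2)>110)&(C[...,2]<.012)&(C[...,0]>.48)&(C[...,0]<.75)&(C[...,1]>-.1)&(C[...,1]<.15)
P=C[g][:,:2]*1000;print(len(P),cv2.minAreaRect(P.astype(np.float32)))
M=np.array([.5166,.0255])
for a in (4.5,5.5,6.5):
    t=np.radians(a);R=np.array([[np.cos(t),-np.sin(t)],[np.sin(t),np.cos(t)]])
    print(a,((np.array([[.6763,.0785],[.6739,.0059],[.5743,.0191]])-M)@R)*1000-[110,0])
E
```

```text
time: 0.9
tool_pos: [0.4007, 0.3096, 0.2075]
tool_rot: [-3.141, -0.007, -2.793]
contact_force: [-0.7, 0.1, 0.0]
opening: 0.0916
grip_force: 0.0
machine ((810.00341796875, 54.75727081298828), (150.54803466796875, 238.7676239013672), 5.063798427581787)
hood ((719.5294799804688, 46.45673370361328), (37.96555709838867, 120.00660705566406), 5.910878658294678)
1973 ((628.5701904296875, 7.935295104980469), (227.09996032714844, 227.91378784179688), 4.736901760101318)
4.5 [[ 53.366   40.3067]
 [ 45.2773 -31.8812]
 [-52.98   -10.9074]]
5.5 [[ 54.0446  37.4494]
 [ 44.6972 -34.5863]
 [-53.1791 -11.9008]]
6.5 [[ 54.6732  34.5808]
 [ 44.0701 -37.2809]
 [-53.3954 -12.8907]]
```

```bash
python3 -m handwheel '[0,1.5,-41,0,1, 0,0,-41,0,1, 0,0,-41,0,1, 0,0,0,0,1, 0,0,0,0,0, 0,0,0,0,0, 0,0,0,0,0, 0,0,0,0,0]' 60
python3 -m handwheel '[0,0,0,0,0, 0,0,0,0,0, 0,0,0,0,0, 0,0,0,0,0]'
```

```text
time: 1.7
tool_pos: [0.4025, 0.3136, 0.0894]
tool_rot: [3.141, 0.003, -2.79]
contact_force: [-0.1, -0.0, 0.2]
opening: 0.0642
grip_force: 0.0
time: 2.1
tool_pos: [0.4018, 0.313, 0.0878]
tool_rot: [3.142, -0.0, -2.79]
contact_force: [0.3, 1.1, 0.6]
opening: 0.0325
grip_force: 0.0
```

```bash
python3 -m handwheel '[0,0,0,0,0, 0,0,0,0,0, 0,0,0,0,0, 0,0,0,0,0, 0,0,0,0,0]'; python3 -m handwheel '[0,0,10,0,0, 0,0,20,0,0, 0,0,20,0,0, 0,0,0,0,0,0,0,0,0,0]'
python3 - <<'E'
from h import *
p,d=eyes.read_camera('scene');cv2.imwrite('pics/lift.png',cv2.resize(p[150:330,260:500],(800,600)))
p,d=eyes.read_camera('top');C=cloud('top',d)
t=robot.observe();print(t['tool_pos'],t['tool_rot'])
# scoop floor pixels: within region, fit plane
m=(C[...,2]>.04)&(C[...,2]<.085)&(C[...,0]>.44)&(C[...,0]<.53)&(C[...,1]>.28)&(C[...,1]<.42)
P=C[m];A=np.c_[P[:,:2],np.ones(len(P))]
for _ in range(4):
    k=np.linalg.lstsq(A,P[:,2],rcond=None)[0];e=abs(P[:,2]-A@k);P=P[e<.006];A=A[e<.006]
print(len(P),k,'nose slope deg',np.degrees(np.arctan(k[0]*.94+k[1]*.34)),'side',np.degrees(np.arctan(-k[0]*.34+k[1]*.94)),'z at origin',k@[.4436,.3268,1])
E
```

```text
time: 2.6
tool_pos: [0.4017, 0.313, 0.0877]
tool_rot: [3.142, -0.0, -2.79]
contact_force: [1.0, -0.7, -1.2]
opening: 0.0175
grip_force: 59.9
time: 3.1
tool_pos: [0.4016, 0.3131, 0.1378]
tool_rot: [3.141, 0.0, -2.79]
contact_force: [-0.6, 0.1, -3.2]
opening: 0.0178
grip_force: 59.9
[0.40106257 0.31273165 0.13678635] [-3.14140427e+00 -1.96255245e-03 -2.79035489e+00]
332 [-0.00232471 -0.00074053  0.06643957] nose slope deg -0.139629821888992 side 0.005403045913626975 z at origin 0.06516632695696295
```

View pics/lift.png

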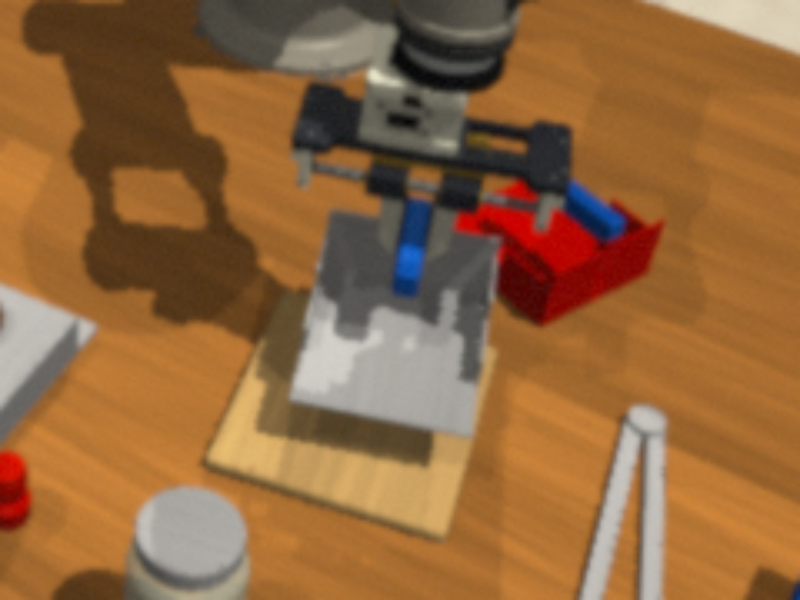

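```bash
python3 -m handwheel '[-2,-35,0,-0.03,0, -2,-38,0,-0.033,0, -2,-38,0,-0.033,0, -2,-38,0,-0.033,0, -2,-38,0,-0.033,0, -2,-38,0,-0.033,0, -3,-38,0,-0.033,0, -3,-35,0,-0.031,0]'
python3 -m handwheel '[0,0,-28,0,0, 0,0,-25,0,0, 0,0,0,0,0]'
python3 - <<'E'
from h import *
t=robot.observe();print(t['tool_pos'],t['tool_rot'],t['contact_force'])
p,d=eyes.read_camera('top');cv2.imwrite('pics/entry.png',cv2.resize(p[130:280,200:400],(800,600),interpolation=cv2.INTER_CUBIC))
E
```

```text
time: 4.0
tool_pos: [0.3829, 0.0136, 0.1371]
tool_rot: [3.141, -0.001, -3.051]
contact_force: [1.5, -0.1, -3.1]
opening: 0.0175
grip_force: 59.9
time: 4.3
tool_pos: [0.3812, 0.0151, 0.0822]
tool_rot: [3.14, -0.007, -3.051]
contact_force: [-0.6, 0.0, -2.8]
opening: 0.0177
grip_force: 59.9
[0.38116446 0.01509602 0.08217172] [ 3.1396332  -0.00716598 -3.05050504] [-0.57799286  0.0081744  -2.79943286]
```

View pics/entry.png

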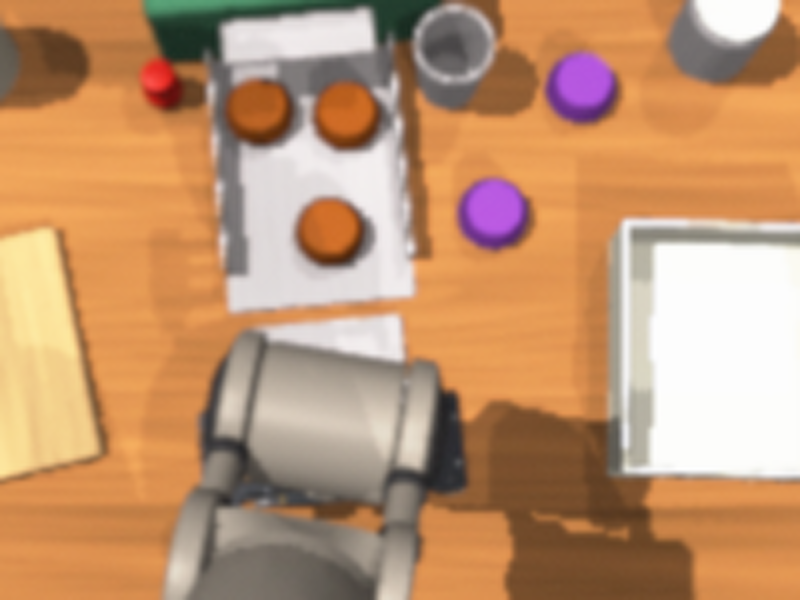

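The scoop front edge's right corner is at (402,316), the tray mouth corners are at (230,310) and (413,295), and the edges look parallel. Next I'll check the sideways centring.

Run:
```python
from h import *
c=lambda a:np.array(a)/4+[200-.375,130-.375]
S=onz('top',c([[402,316],[260,328]]),.010);T=onz('top',c([[413,295],[230,310]]),.004)
t=np.radians(5.3);R=np.array([[np.cos(t),-np.sin(t)],[np.sin(t),np.cos(t)]])
O=np.array([.6263,.0372]);print((S[:,:2]-O)@R,(T[:,:2]-O)@R,(np.array([.3825,.0148])-O)@R)
```

```text
[[-0.12709546 -0.0666912 ]
 [-0.12706024  0.05191831]] [[-0.1092261  -0.0777138 ]
 [-0.10875755  0.07616345]] [-2.44826783e-01  2.15715980e-04]
```

```bash
python3 -m handwheel '[0,1,-2.5,0,0, 0,0,0,0,0, 15,1.4,0,0,0, 15,1.4,0,0,0, 10,0.9,0,0,0, 0,0,-1.5,0,0, 0,0,-1,0,0, 0,0,0,0,0]'
```

```text
time: 5.15
tool_pos: [0.4228, 0.0199, 0.0795]
tool_rot: [3.141, -0.001, -3.049]
contact_force: [-0.8, -0.5, -2.5]
opening: 0.0177
grip_force: 59.9
```

```bash
python3 -m handwheel '[0,0,-1,0,0, 0,0,0,0,0]'; python3 -m handwheel '[0,0,-1,0,0, 0,0,0,0,0]';python3 -m handwheel '[0,0,-0.5,0,0, 0,0,0,0,0]'
```

```text
time: 5.35
tool_pos: [0.4233, 0.0198, 0.0787]
tool_rot: [3.141, -0.0, -3.049]
contact_force: [-0.2, -0.4, -3.2]
opening: 0.0171
grip_force: 59.9
time: 5.55
tool_pos: [0.4236, 0.0198, 0.0777]
tool_rot: [3.141, -0.0, -3.049]
contact_force: [-0.3, 0.2, -2.3]
opening: 0.0177
grip_force: 59.9
time: 5.75
tool_pos: [0.4239, 0.0198, 0.0774]
tool_rot: [-3.142, 0.0, -3.049]
contact_force: [-0.3, -0.0, -0.4]
opening: 0.0174
grip_force: 59.9
```

```bash
python3 -m handwheel '[10,0.9,0,0,0, 15,1.4,0,0,0, 15,1.4,0,0,0, 15,1.4,0,0,0, 15,1.4,0,0,0, 15,1.4,0,0,0, 15,1.4,0,0,0, 15,1.4,0,0,0]'
python3 -m handwheel '[12,1.1,0,0,0, 12,1.1,0,0,0, 12,1.1,0,0,0, 10,0.9,0,0,0, 10,0.9,0,0,0, 0,0,0,0,0]'
```

```text
time: 6.55
tool_pos: [0.5398, 0.0307, 0.0777]
tool_rot: [3.142, -0.0, -3.049]
contact_force: [-2.9, 0.2, 4.7]
opening: 0.0178
grip_force: 59.9
time: 7.15
tool_pos: [0.5969, 0.0358, 0.0777]
tool_rot: [-3.141, 0.003, -3.049]
contact_force: [2.4, 0.4, 2.0]
opening: 0.0173
grip_force: 59.9
```

```bash
python3 -m handwheel '[6,0.5,0,0,0, 6,0.5,0,0,0, 0,0,0,0,0]'; python3 -m handwheel '[4,0.4,0,0,0, 0,0,0,0,0]'
python3 - <<'E'
from h import *
p,d=eyes.read_camera('top');np.savez('ins.npz',p=p,d=d);q,d=eyes.read_camera('scene')
a=cv2.resize(p[120:240,220:340],(400,400),interpolation=cv2.INTER_CUBIC);b=cv2.resize(q[200:320,200:320],(400,400),interpolation=cv2.INTER_CUBIC)
cv2.imwrite('pics/ins.png',np.hstack([a,b]))
E
```

```text
time: 7.45
tool_pos: [0.6074, 0.0367, 0.0777]
tool_rot: [-3.142, 0.001, -3.049]
contact_force: [-0.7, 0.5, 4.4]
opening: 0.0174
grip_force: 59.9
time: 7.65
tool_pos: [0.6105, 0.037, 0.0777]
tool_rot: [3.141, -0.0, -3.05]
contact_force: [-3.7, 0.2, 5.9]
opening: 0.0171
grip_force: 59.9
```

View pics/ins.png

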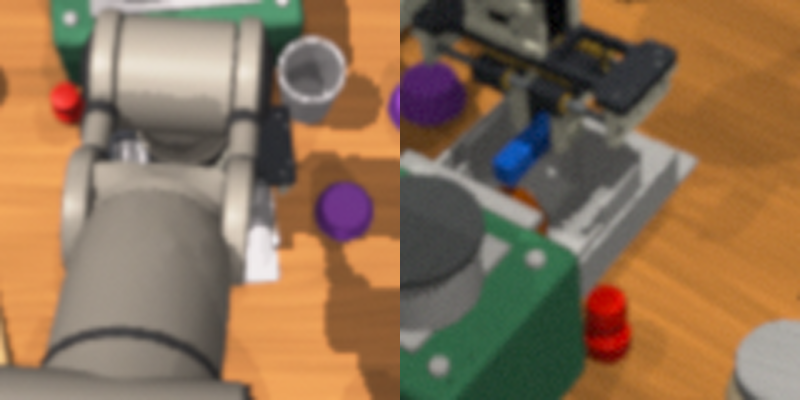

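The left half (top view) is blocked by the arm. The right half (scene view) shows the scoop inside the tray, with one cake at about (522,207) under the bar's front end. I'll push the last millimetres.

```bash
python3 -m handwheel '[2,0.2,0,0,0, 0,0,0,0,0]'; python3 -m handwheel '[2,0.2,0,0,0, 0,0,0,0,0]'
```

```text
time: 7.95
tool_pos: [0.6111, 0.0371, 0.0777]
tool_rot: [3.141, -0.004, -3.05]
contact_force: [-8.0, -1.3, 9.2]
opening: 0.0173
grip_force: 60.0
time: 8.15
tool_pos: [0.6117, 0.0373, 0.0776]
tool_rot: [3.141, -0.007, -3.05]
contact_force: [-14.2, -1.4, 12.6]
opening: 0.0178
grip_force: 60.0
```

```bash
python3 -m handwheel '[-4,-0.4,0,0,0, -6,-0.6,1,0,0, -10,-0.9,1,0,0, -12,-1.1,1,0,0, -12,-1.1,1,0,0, -12,-1.1,2,0,0, -12,-1.1,4,0,0, -8,-0.7,8,0,0]'
python3 -m handwheel '[-4,-0.4,12,0,0, 0,0,14,0,0, 0,0,16,0,0, 0,0,16,0,0, 0,0,14,0,0, 0,0,8,0,0, 0,0,0,0,0]'
python3 - <<'E'
from h import *
p,d=eyes.read_camera('top');q,d=eyes.read_camera('scene')
a=cv2.resize(p[110:250,210:350],(400,400),interpolation=cv2.INTER_CUBIC);b=cv2.resize(q[170:310,190:330],(400,400),interpolation=cv2.INTER_CUBIC)
cv2.imwrite('pics/up.png',np.hstack([a,b]))
E
```

```text
time: 8.95
tool_pos: [0.536, 0.0304, 0.0936]
tool_rot: [3.141, -0.005, -3.049]
contact_force: [-0.3, -0.6, -6.9]
opening: 0.0178
grip_force: 60.0
time: 9.65
tool_pos: [0.5355, 0.03, 0.1767]
tool_rot: [-3.141, 0.003, -3.049]
contact_force: [0.3, -0.5, -6.3]
opening: 0.0175
grip_force: 60.0
```

View pics/up.png

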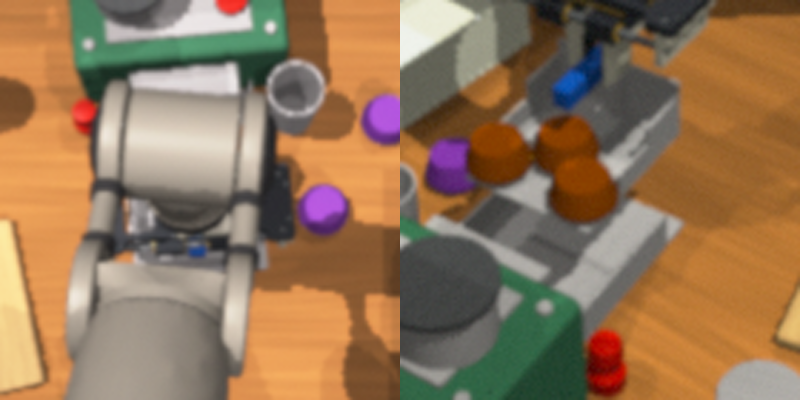

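The scene half shows all three cakes riding on the level scoop, at about (498,152), (566,142) and (584,188). I'll carry them gently over the tub.

```bash
python3 -m handwheel '[-3,-6,0,0,0, -6,-14,0,-0.01,0, -10,-22,0,-0.01,0, -12,-28,0,-0.01,0, -12,-30,0,-0.01,0, -12,-30,0,-0.01,0, -12,-30,0,-0.01,0, -12,-30,0,-0.01,0]'
python3 -m handwheel '[-12,-30,0,-0.01,0, -12,-30,0,-0.01,0, -10,-28,0,-0.01,0, -8,-22,0,0,0, -6,-16,0,0,0, -5,-10,0,0,0, -3,-7,0,0,0, 0,0,0,0,0]'
python3 -m handwheel '[0,0,0,0,0, 0,0,0,0,0]' 30
python3 - <<'E'
from h import *
p,d=eyes.read_camera('top');q,d=eyes.read_camera('scene')
a=cv2.resize(p[150:290,320:460],(400,400),interpolation=cv2.INTER_CUBIC);b=cv2.resize(q[100:240,120:260],(400,400),interpolation=cv2.INTER_CUBIC)
cv2.imwrite('pics/tub.png',np.hstack([a,b]))
E
```

```text
time: 10.55
tool_pos: [0.4541, -0.1619, 0.1749]
tool_rot: [-3.142, -0.001, -3.121]
contact_force: [0.1, -0.2, -6.2]
opening: 0.0175
grip_force: 60.0
time: 11.35
tool_pos: [0.3991, -0.3036, 0.1751]
tool_rot: [3.141, -0.0, 3.133]
contact_force: [0.9, 0.4, -6.4]
opening: 0.0178
grip_force: 60.0
time: 11.55
tool_pos: [0.4, -0.3023, 0.1752]
tool_rot: [3.141, 0.0, 3.135]
contact_force: [1.6, 0.2, -6.8]
opening: 0.0178
grip_force: 30.0
```

View pics/tub.png

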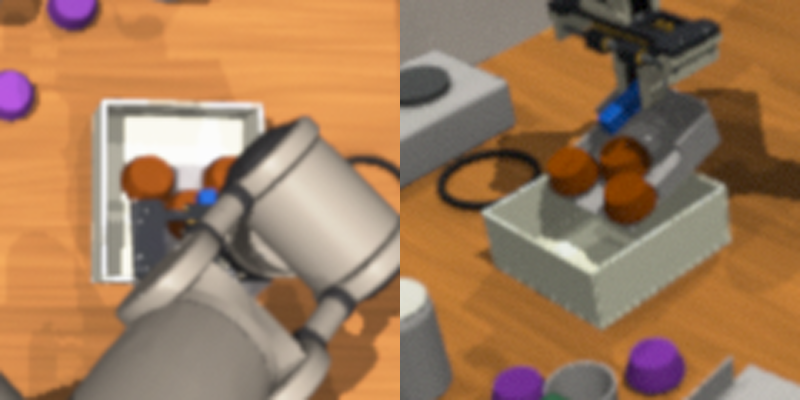

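All three cakes are over the tub opening in both halves: (148,178), (185,215) and (222,172) in the top view. The nose seems to droop slightly at 30 N, so I'll let it pivot further by loosening the grip.

```bash
python3 -m handwheel '[0,0,0,0,0, 0,0,0,0,0, 0,0,0,0,0]' 12; python3 -m handwheel '[0,0,0,0,0, 0,0,0,0,0]' 6;  python3 -m handwheel '[0,0,0,0,0, 0,0,0,0,0, 0,0,0,0,0, 0,0,0,0,0, 0,0,0,0,0]' 3
python3 - <<'E'
from h import *
p,d=eyes.read_camera('top');q,d=eyes.read_camera('scene')
a=cv2.resize(p[150:290,320:460],(400,400),interpolation=cv2.INTER_CUBIC);b=cv2.resize(q[100:240,120:260],(400,400),interpolation=cv2.INTER_CUBIC)
cv2.imwrite('pics/dump.png',np.hstack([a,b]))
E
```

```text
time: 11.95
tool_pos: [0.4001, -0.3031, 0.1756]
tool_rot: [-3.141, 0.001, 3.134]
contact_force: [-0.1, -0.3, -2.6]
opening: 0.0177
grip_force: 12.0
time: 12.15
tool_pos: [0.4, -0.3032, 0.1756]
tool_rot: [-3.141, 0.001, 3.134]
contact_force: [0.0, -0.0, -3.4]
opening: 0.0178
grip_force: 6.0
time: 12.65
tool_pos: [0.3997, -0.303, 0.1752]
tool_rot: [3.142, -0.0, 3.134]
contact_force: [-0.6, -0.2, -3.0]
opening: 0.0181
grip_force: 3.0
```

View pics/dump.png

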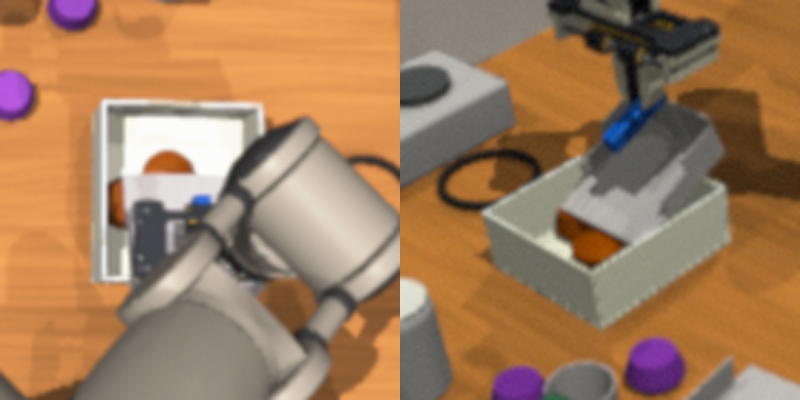

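All three cakes lie in the tub under the tilted, empty scoop, which hangs nose-down by about 35°. The wrist force fits the scoop's weight alone. I'll clamp, lift straight out and check by numbers from here on.

```bash
python3 -m handwheel '[0,0,0,0,0, 0,0,0,0,0, 0,0,5,0,0, 0,0,15,0,0, 0,0,25,0,0, 0,0,30,0,0, 0,0,25,0,0, 0,0,10,0,0]' 60
python3 -m handwheel '[0,15,0,0.01,0, 0,35,0,0.03,0, 0,45,0,0.03,0, 0,50,0,0.03,0, 0,50,0,0.03,0, 0,50,0,0.03,0, 0,50,0,0.03,0, 0,50,0,0.03,0]'
python3 -m handwheel '[0,50,0,0.01,0, 0,50,0,0.01,0, 0,45,0,0,0, 0,40,0,0,0, 0,30,0,0,0, 0,20,0,0,0, 0,10,0,0,0, 0,0,0,0,0]'
python3 - <<'E'
from h import *
np.set_printoptions(precision=3,suppress=True)
t=robot.observe();print(t['tool_pos'],t['tool_rot'])
for n in('top','scene'):
    p,d=eyes.read_camera(n);np.savez(n+'1.npz',p=p,d=d);C=cloud(n,d);h=cv2.cvtColor(p,cv2.COLOR_BGR2HSV)
    m=(h[...,0]<16)&(h[...,1]>150)&(abs(C[...,0]-.472)<.1)&(abs(C[...,1]+.303)<.09)&(C[...,2]>.012)&(C[...,2]<.09)
    k,l,s,c=cv2.connectedComponentsWithStats(m.astype(np.uint8))
    for i in range(1,k):
        if s[i,4]>40: print(n,'cake',s[i,4],np.median(C[l==i],0),C[l==i].max(0)-C[l==i].min(0))
    g=(C[...,2]>.07)&(C[...,2]<.085)&(C[...,0]>.3)&(C[...,0]<.65)&(C[...,1]<-.16)&(C[...,1]>-.43)
    print('tub',cv2.minAreaRect((C[g][:,:2]*1000).astype(np.float32)))
E
```

```text
time: 13.55
tool_pos: [0.4004, -0.3036, 0.2881]
tool_rot: [-3.138, 0.003, 3.134]
contact_force: [-0.0, 0.0, -3.0]
opening: 0.016
grip_force: 60.0
time: 14.35
tool_pos: [0.3981, 0.0445, 0.2841]
tool_rot: [3.141, -0.002, -2.928]
contact_force: [0.8, -0.4, -4.1]
opening: 0.0162
grip_force: 60.0
time: 15.15
tool_pos: [0.3987, 0.2876, 0.2841]
tool_rot: [-3.141, -0.002, -2.907]
contact_force: [-0.4, -0.6, -3.2]
opening: 0.0161
grip_force: 60.0
[0.399 0.288 0.284] [-3.141 -0.002 -2.907]
top cake 376 [ 0.481 -0.275  0.037] [0.08  0.094 0.023]
top cake 198 [ 0.466 -0.354  0.037] [0.049 0.048 0.022]
tub ((473.40478515625, -303.8931884765625), (180.65415954589844, 201.48963928222656), 88.13009643554688)
scene cake 323 [ 0.491 -0.332  0.035] [0.08  0.11  0.026]
tub ((476.0261535644531, -301.48052978515625), (190.3734588623047, 205.08731079101562), 89.62040710449219)
```

Run:
```python
from h import *
np.set_printoptions(precision=3,suppress=True)
tp=robot.observe()['tool_pos'];yaw=robot.observe()['tool_rot'][2]+np.pi
R=np.array([[np.cos(yaw),-np.sin(yaw),0],[np.sin(yaw),np.cos(yaw),0],[0,0,1]])
for n in('top','scene'):
    s=np.load(n+'1.npz');C=cloud(n,s['d']);h=cv2.cvtColor(s['p'],cv2.COLOR_BGR2HSV);L=(C-tp)@R
    near=(abs(L[...,0])<.16)&(abs(L[...,1])<.09)&(C[...,2]>.08)&(s['d']>0)
    b=near&(h[...,0]>100)&(h[...,0]<125)&(h[...,1]>120)
    print(n,'bar',b.sum(),L[b].min(0) if b.any() else 0,L[b].max(0) if b.any() else 0)
    P=L[near&~b&(L[...,0]>.0)&(L[...,2]<-.05)]
    if len(P)<30: print(len(P));continue
    A=np.c_[P[:,:2],np.ones(len(P))]
    for _ in range(6):
        k=np.linalg.lstsq(A,P[:,2],rcond=None)[0];e=abs(P[:,2]-A@k);P=P[e<.008];A=A[e<.008]
    print(len(P),'plane',k,'tilt',np.degrees(np.arctan(k[:2])),'min',P.min(0),'max',P.max(0))
```

```text
top bar 13 [-0.074 -0.082 -0.015] [-0.029  0.003  0.327]
67 plane [-0.635  0.022 -0.086] tilt [-32.431   1.245] min [ 0.002 -0.064 -0.139] max [ 0.081  0.014 -0.084]
scene bar 281 [-0.047 -0.02  -0.09 ] [0.059 0.022 0.162]
1769 plane [-0.411 -0.    -0.101] tilt [-22.34   -0.008] min [ 0.    -0.066 -0.138] max [ 0.083  0.065 -0.097]
```

Run:
```python
from h import *
np.set_printoptions(precision=3,suppress=True)
tp=robot.observe()['tool_pos'];yaw=robot.observe()['tool_rot'][2]+np.pi
R=np.array([[np.cos(yaw),-np.sin(yaw),0],[np.sin(yaw),np.cos(yaw),0],[0,0,1]])
for n in('top','scene'):
    s=np.load(n+'1.npz');C=cloud(n,s['d']);h=cv2.cvtColor(s['p'],cv2.COLOR_BGR2HSV);L=(C-tp)@R
    near=(abs(L[...,1])<.055)&(C[...,2]>.08)&(L[...,2]<.04)&(s['d']>0)
    b=near&(h[...,0]>100)&(h[...,0]<125)&(h[...,1]>120)&(abs(L[...,1])<.014)
    print(n)
    for x in np.arange(-.08,.13,.015):
        i=near&~b&(L[...,0]>x)&(L[...,0]<x+.015);j=b&(L[...,0]>x)&(L[...,0]<x+.015)
        print('%.4f'%(x+.0075),i.sum(),np.percentile(L[i][:,2],[5,25,50,75]) if i.sum()>5 else '',' bar',j.sum(),np.percentile(L[j][:,2],[10,50,90]) if j.sum()>3 else '')
```

```text
top
-0.0725 0   bar 0 
-0.0575 97 [-0.079 -0.074 -0.069 -0.064]  bar 0 
-0.0425 173 [-0.057 -0.05  -0.041 -0.032]  bar 0 
-0.0275 60 [-0.097 -0.093 -0.09  -0.025]  bar 7 [-0.014 -0.008 -0.006]
-0.0125 52 [-0.099 -0.097 -0.096 -0.095]  bar 0 
0.0025 0   bar 0 
0.0175 0   bar 0 
0.0325 0   bar 0 
0.0475 0   bar 0 
0.0625 0   bar 0 
0.0775 26 [-0.138 -0.136 -0.135 -0.133]  bar 0 
0.0925 0   bar 0 
0.1075 0   bar 0 
0.1225 0   bar 0 
0.1375 0   bar 0 
scene
-0.0725 0   bar 0 
-0.0575 122 [-0.082 -0.08  -0.077 -0.073]  bar 0 
-0.0425 515 [-0.087 -0.083 -0.064 -0.049]  bar 0 
-0.0275 286 [-0.093 -0.09  -0.088 -0.033]  bar 6 [-0.004 -0.003 -0.002]
-0.0125 234 [-0.101 -0.098 -0.096 -0.094]  bar 29 [-0.008 -0.005 -0.003]
0.0025 327 [-0.106 -0.104 -0.101 -0.098]  bar 47 [-0.015 -0.011 -0.005]
0.0175 514 [-0.111 -0.108 -0.104  0.016]  bar 52 [-0.021 -0.018 -0.014]
0.0325 276 [-0.118 -0.116 -0.114 -0.112]  bar 51 [-0.028 -0.024 -0.021]
0.0475 295 [-0.124 -0.122 -0.12  -0.118]  bar 56 [-0.036 -0.031 -0.028]
0.0625 300 [-0.131 -0.129 -0.127 -0.125]  bar 31 [-0.043 -0.036 -0.033]
0.0775 227 [-0.135 -0.133 -0.132 -0.131]  bar 0 
0.0925 0   bar 0 
0.1075 0   bar 0 
0.1225 0   bar 0 
0.1375 0   bar 0
```

```bash
python3 -m handwheel '[15,6,0,0,0, 20,9,-10,0,0, 15,7,-25,0,0, 5,2,-30,0,0, 0,0,-30,0,0, 0,0,-20,0,0, 0,0,-10,0,0, 0,0,0,0,0]'
python3 - <<'E'
from h import *
np.set_printoptions(precision=3,suppress=True)
o=robot.observe();tp=o['tool_pos'];yaw=o['tool_rot'][2]+np.pi;print(tp,np.degrees(yaw))
R=np.array([[np.cos(yaw),-np.sin(yaw),0],[np.sin(yaw),np.cos(yaw),0],[0,0,1]])
p,d=eyes.read_camera('scene');C=cloud('scene',d);L=(C-tp)@R
near=(abs(L[...,1])<.055)&(C[...,2]>.008)&(L[...,2]<-.04)&(d>0)
for x in np.arange(-.065,.125,.015):
    i=near&(L[...,0]>x)&(L[...,0]<x+.015)
    print('%.4f'%(x+.0075),i.sum(),np.percentile(C[i][:,2],[5,25,50,75]) if i.sum()>5 else '')
E
```

```text
time: 16.05
tool_pos: [0.4544, 0.3098, 0.1592]
tool_rot: [-3.141, -0.003, -2.911]
contact_force: [0.0, -0.2, -3.0]
opening: 0.0162
grip_force: 60.0
[0.454 0.31  0.159] 13.232973080603541
-0.0575 133 [0.079 0.081 0.083 0.088]
-0.0425 338 [0.073 0.076 0.079 0.102]
-0.0275 204 [0.066 0.068 0.07  0.072]
-0.0125 205 [0.059 0.062 0.064 0.066]
0.0025 260 [0.053 0.056 0.057 0.06 ]
0.0175 269 [0.047 0.049 0.051 0.053]
0.0325 279 [0.041 0.043 0.045 0.047]
0.0475 298 [0.034 0.036 0.038 0.041]
0.0625 297 [0.028 0.03  0.032 0.034]
0.0775 389 [0.012 0.015 0.024 0.026]
0.0925 208 [0.012 0.014 0.015 0.016]
0.1075 249 [0.009 0.011 0.014 0.015]
0.1225 0
```

Nose is at about z = 0.022 and still tilted 23°. I'll lower it until it touches, then follow the arc to level.

```bash
python3 -m handwheel '[0,0,-4,0,0, 0,0,-3,0,0, 0,0,0,0,0]'; python3 -m handwheel '[-4,-1,-4,0,0, -4,-1,-3,0,0, 0,0,0,0,0]';  python3 -m handwheel '[-4,-1,-4,0,0, -4,-1,-4,0,0, 0,0,0,0,0]'
```

```text
time: 16.4
tool_pos: [0.4548, 0.311, 0.1535]
tool_rot: [3.141, 0.0, -2.909]
contact_force: [-1.0, -0.5, -1.9]
opening: 0.0157
grip_force: 60.0
time: 16.7
tool_pos: [0.4461, 0.3089, 0.1461]
tool_rot: [-3.142, -0.0, -2.909]
contact_force: [-0.2, 0.7, -0.1]
opening: 0.016
grip_force: 60.0
time: 17.0
tool_pos: [0.4378, 0.3068, 0.1378]
tool_rot: [-3.142, -0.001, -2.909]
contact_force: [-2.1, -0.4, 1.8]
opening: 0.0159
grip_force: 60.0
```

```bash
python3 -m handwheel '[-4,-1,-4,0,0, -4,-1,-4,0,0, -4,-1,-4,0,0, 0,0,0,0,0]';  python3 -m handwheel '[-4,-1,-4,0,0, -3,-0.7,-4,0,0, 0,0,0,0,0]'
python3 - <<'E'
from h import *
np.set_printoptions(precision=3,suppress=True)
o=robot.observe();tp=o['tool_pos'];yaw=o['tool_rot'][2]+np.pi;print(tp,np.degrees(yaw))
R=np.array([[np.cos(yaw),-np.sin(yaw),0],[np.sin(yaw),np.cos(yaw),0],[0,0,1]])
p,d=eyes.read_camera('scene');C=cloud('scene',d);L=(C-tp)@R
near=(abs(L[...,1])<.055)&(C[...,2]>.008)&(L[...,2]<-.04)&(d>0)
for x in np.arange(-.065,.14,.015):
    i=near&(L[...,0]>x)&(L[...,0]<x+.015)
    print('%.4f'%(x+.0075),i.sum(),np.percentile(C[i][:,2],[5,25,50,75]) if i.sum()>5 else '')
E
```

```text
time: 17.4
tool_pos: [0.4261, 0.3037, 0.1254]
tool_rot: [-3.141, -0.001, -2.909]
contact_force: [0.2, 0.2, 0.6]
opening: 0.0164
grip_force: 60.0
time: 17.7
tool_pos: [0.4191, 0.302, 0.1175]
tool_rot: [-3.141, -0.001, -2.909]
contact_force: [-0.6, -0.7, -0.5]
opening: 0.0164
grip_force: 60.0
[0.419 0.302 0.118] 13.309233361320713
-0.0575 0 
-0.0425 0 
-0.0275 538 [0.025 0.031 0.046 0.062]
-0.0125 145 [0.023 0.025 0.026 0.027]
0.0025 183 [0.022 0.023 0.024 0.025]
0.0175 189 [0.02  0.022 0.023 0.024]
0.0325 191 [0.02  0.021 0.022 0.023]
0.0475 200 [0.019 0.02  0.021 0.022]
0.0625 211 [0.018 0.019 0.02  0.021]
0.0775 206 [0.016 0.018 0.019 0.02 ]
0.0925 215 [0.016 0.017 0.018 0.019]
0.1075 219 [0.014 0.016 0.017 0.018]
0.1225 245 [0.012 0.014 0.015 0.016]
0.1375 231 [0.011 0.013 0.014 0.015]
```

```bash
python3 -m handwheel '[-2,-0.5,-4,0,0, -1,0,-4,0,0, 0,0,-2,0,0, 0,0,0,0,0]'; python3 -m handwheel '[0,0,-1.5,0,0, 0,0,0,0,0]'
```

```text
time: 18.15
tool_pos: [0.4163, 0.3017, 0.1095]
tool_rot: [3.142, -0.0, -2.909]
contact_force: [-6.8, -3.5, 15.9]
opening: 0.0168
grip_force: 60.0
time: 18.35
tool_pos: [0.4163, 0.3017, 0.1094]
tool_rot: [3.142, 0.001, -2.909]
contact_force: [-9.3, -4.5, 28.3]
opening: 0.0165
grip_force: 60.0
```

```bash
python3 -m handwheel '[0,0,2.2,0,0, 0,0,0,0,0, 0,0,0,0,1, 0,0,0,0,1, 0,0,0,0,1, 0,0,0,0,1, 0,0,0,0,1, 0,0,0,0,1]' 20
python3 -m handwheel '[0,0,5,0,1, 0,0,20,0,1, 0,0,35,0,1, 0,0,40,0,1, 0,0,40,0,1, -40,30,0,0,1, -30,40,0,0,1, 0,0,0,0,1]'
python3 - <<'E'
from h import *
np.set_printoptions(precision=3,suppress=True)
B=np.array([.4619,.3139]);t=np.radians(13.7);R=np.array([[np.cos(t),-np.sin(t)],[np.sin(t),np.cos(t)]])
for n in('scene','top'):
    p,d=eyes.read_camera(n);C=cloud(n,d);h=cv2.cvtColor(p,cv2.COLOR_BGR2HSV);L=(C[...,:2]-B)@R
    b=(h[...,0]>100)&(h[...,0]<125)&(h[...,1]>120)&(abs(L[...,0])<.12)&(abs(L[...,1])<.1)&(C[...,2]>.06)&(C[...,2]<.13)
    if b.any():
        print(n,'bar n',b.sum(),'board-frame x,y range',np.percentile(L[b],[3,97],axis=0),'z',np.percentile(C[b][:,2],[5,50,95]))
    f=(h[...,1]<40)&(C[...,2]>.008)&(C[...,2]<.03)&(abs(L[...,0])<.12)&(abs(L[...,1])<.1)
    P=C[f];A=np.c_[P[:,:2]-B,np.ones(len(P))]
    for _ in range(4):
        k=np.linalg.lstsq(A,P[:,2],rcond=None)[0];e=abs(P[:,2]-A@k);P=P[e<.004];A=A[e<.004]
    print('floor',len(P),k,'range',np.percentile((P[:,:2]-B)@R,[1,99],axis=0))
    m=(h[...,0]<16)&(h[...,1]>150)&(abs(C[...,0]-.472)<.1)&(abs(C[...,1]+.303)<.09)&(C[...,2]>.012)
    print('cakes px',m.sum(),C[m].min(0),C[m].max(0))
print(robot.observe())
E
```

```text
time: 19.15
tool_pos: [0.4168, 0.3018, 0.1089]
tool_rot: [3.141, -0.0, -2.909]
contact_force: [1.1, 1.2, -0.6]
opening: 0.0615
grip_force: 0.0
time: 19.95
tool_pos: [0.3433, 0.3752, 0.2499]
tool_rot: [3.139, 0.0, -2.904]
contact_force: [-0.5, -0.2, 0.2]
opening: 0.0916
grip_force: 0.0
scene bar n 208 board-frame x,y range [[-0.063 -0.009]
 [ 0.016  0.008]] z [0.089 0.1   0.103]
floor 2052 [-0.004 -0.008  0.017] range [[-0.072 -0.063]
 [ 0.074  0.06 ]]
cakes px 329 [ 0.449 -0.378  0.013] [ 0.53  -0.261  0.042]
top bar n 139 board-frame x,y range [[-0.074 -0.011]
 [ 0.008  0.003]] z [0.096 0.1   0.103]
floor 1106 [0.004 0.002 0.016] range [[-0.062 -0.064]
 [ 0.074  0.06 ]]
cakes px 575 [ 0.44  -0.38   0.023] [ 0.52  -0.227  0.046]
{'time': 20.05, 'qpos': array([ 0.671,  0.304,  1.555, -0.   ,  1.282, -1.134]), 'qvel': array([-0.047,  0.007,  0.001, -0.005, -0.003, -0.005]), 'joint_efforts': array([  1.463, -41.512, -24.54 ,   0.178,   0.112,   0.103]), 'tool_pos': array([0.346, 0.372, 0.249]), 'tool_rot': array([-3.142,  0.   , -2.906]), 'contact_force': array([-0.317, -0.099, -0.562]), 'torque': array([0.099, 0.02 , 0.016]), 'grip_force': 0.0, 'opening': 0.09199349379841201}
```

```bash
python3 -m handwheel '[0,0,0,0,1, 0,0,0,0,1, 0,0,0,0,1, 0,0,0,0,1]' >/dev/null; python3 -c "
from cell import robot
print(robot.hand_in())"
```

```text
the job is handed in; nothing more can be done
None
```

I scooped all three cakes in one pass and tipped them into the tub, then set the scoop back level and centred on its board and let go; the job was handed in at about 20.5 s of the 67 s, and no verdict was shown.

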